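# Refit the drive collar on the sample rotator's shaft flat

### The arm

A 7-joint arm with a two-finger parallel gripper is mounted at the origin on the work surface. World frame = base frame: x ahead of the robot, y to its left, z up, the work surface at z = 0. Lengths are in m, angles in rad, forces in N, time in s.
With the tool pointing down it reaches from about 0.425 to 1.025 m from the base axis. Payload 9.4 kg.
Tool frame: the origin (TCP) lies midway between the tips of the shut fingers; the grasp point (between the pads) lies 19 mm behind it (env.hold_point_z is the distance from the TCP to the grasp point, in m); z points along the fingers, y is the line along which they close (so a half turn about z gives the same grasp; the last joint's range is limited). The gripper opens to 93 mm and grips with 3 to 60 N. Pads are 15 mm wide; open, the fingers measure 128 mm over their backs; the gripper's body (75 mm by 188 mm) begins 65 mm behind the grasp point.
Start: joints at [1.11, 0.599, -0.003, 1.599, 0.002, 0.943, -0.08], TCP at [0.271, -0.672, 0.219] pointing down, gripper open.
Joint ranges: [-2.57, 2.57], [-0.35, 1.97], [-1.29, 1.29], [0.11, 2.56], [-1.05, 4.19], [0.11, 1.86], [-2.63, 2.63]. Speed limits (rad/s): [2.22, 2.22, 3.01, 3.01, 3.14, 3.14, 3.14].

### API

Orientations are given as a unit quaternion [w, x, y, z].
In Python, from bench import env, read_camera gives the robot as it stands (env), with the cameras as plain functions.
- The arm moves only by the tool move_tool, called after ">>>" as name([rows], argument=value, ...), one row to a line, values as JSON. Schema: {"type":"object","properties":{"moves":{"type":"array","items":{"type":"object","properties":{"rx":{"type":"number"},"ry":{"type":"number"},"rz":{"type":"number"},"sx":{"type":"number"},"sy":{"type":"number"},"sz":{"type":"number"},"aperture":{"type":"number"}},"additionalProperties":false,"required":["aperture"]},"minItems":1,"maxItems":20},"squeeze":{"type":"number"},"only":{"type":"string"},"quiet":{"type":"boolean"},"lines":{"type":"string"}},"required":["moves"],"additionalProperties":false}. moves is a list of rows, 1 to 20 of them, each an object with the fields rx, ry, rz (a rotation vector in shares of pi rad (1.0 is pi rad)), sx, sy, sz (the shift in normalised numbers (1 is 0.8 m)), aperture (the opening from 0.0 (shut) to 1.0 (fully open)); a field left out counts as zero (the opening has to be given); each row shifts and turns the commanded pose from where the row before left it, along the tool's axes as they then stand; what a row does not reach is not made up. A row lasts 1/8 s, in which the tool goes at most 0.0625 m and 0.188 rad, less where a joint would pass 70% of its speed; a pose out of reach is approached as far as the arm can. The fingers move at their own pace and stop on an object; squeeze is the grip in N (left out, the last holds). Time passes only in rows, so rows that do not move let the fingers close. The tool returns the time, the measured TCP pose, the force, the opening and the grip force at its end. only (a regular expression) keeps the lines of the reply that match it, lines (a string "A,B") keeps lines A to B, and quiet returns only ok. A shift or turn number past 1, either way, is cut back to 1. Input that does not fit is refused with a message, and nothing moves.
- env.read_state(): the state, without advancing time (a new reading comes with each control period).
- read_camera(name): name is "side" or "top"; returns a dict with "color" (384x512x3 uint8, red, green, blue), "mtx" (3x3 intrinsics, pixels), "R" (3x3) and "t" (3): a world point X has camera coordinates R X + t. Camera axes: x right, y down, z forward; pixel columns grow to the right and rows downward; lengths in m; the calibration is good to about 2 mm. A picture is of the moment at which its call begins. There is no depth.
- env.sign_off(): hands the job in; it is judged then, once.
The state is a dict: "t": time; "joint_pos": joint angles; "qd": joint speeds; "tau": joint torques, N m; "position": TCP position; "tool_rot": TCP orientation; "contact_force": force on the tool from outside, world axes, zero at the start; "wrist_torque": the same for the moment, N m; "grip_width": opening from 0.0 (shut) to 1.0 (fully open); "gripper_force": force on a finger pad.
Only numpy, scipy, OpenCV 4.12 (cv2) and the standard library are available. Lean on these libraries where they do the work, as an engineer would, in place of code of your own. Each camera call takes 0.05 s, during which the arm holds its last target. There are 200 camera calls.

### The job

Refit the aluminium collar on the rotator drive: first close the fingers on the bare upright shaft to feel for its two flats, so that the shaft can be turned until a flat faces the red mark on the housing. The collar goes over the shaft with its set-screw on that flat, its brass head pointing over the red mark, pressed fully down against the spring plate. Finish while still gripping the collar and holding it pressed down, ready for the screw to be tightened, and leave the other things on the bench where they are.

Things in the scene. Friction and masses are not known exactly. Their poses are not given: they have to be found in the camera images.
- drive: Rotator drive: a fixed cream box 150 (x) x 120 (y) mm, its grey top 50 mm up; it moves and turns between runs. Origin: centre of its underside, below the shaft's axis; z up; x points from the shaft to the red mark. Its upright dark steel shaft (see shaft_top) turns either way with light friction (0.15 N m) and stays where left; where its flats face at the start is not given: feel or look.
- shaft_top (a point): Fixed point on the shaft's axis at its top end, 118 mm above the bench. The shaft is 24 mm in diameter, its round sides tapered over the last 4 mm. Two flats back to back (pale faces) run along its whole length, 13 mm apart and 20 mm wide: closed fingers read about 24 mm across the round, 13 mm when square on the flats, in between when askew. At the start neither flat faces the mark.
- red_mark (a point): Centre of the red bar (26 x 5 x 3 mm) on top of the housing, 49 mm from the shaft's axis, 53 mm above the bench; a fixed point.
- spring_plate (a joint): Downward travel (m) of the round brass spring plate (38 mm diameter) around the foot of the shaft: 0 at rest with its top 70 mm above the bench, 0.008 fully down (top at 62 mm). It pushes up with 3.5 N at rest and 9 N fully down, so a collar let go rises again.
- collar: Eight-sided aluminium shaft collar, 44 mm across its sides, 22 mm high, about 130 g, lying flat on a blue mat (2 mm thick). Origin: centre of its underside; z up; its set-screw lies along its +x axis. Through bore 26 mm. The sides at +y and -y are flat, 44 mm apart: a good grasp.
- set_screw (a point): Outer end of the collar's set-screw: a brass head 10 mm thick, to 34 mm from the collar's axis along its +x, 11 mm above its underside. Inside, the screw's square point, 7 mm wide and 6 mm high, reaches into the bore to 7.5 mm from the axis, so the collar goes down the shaft only with the point over a flat (within about 0.25 rad).
- driver: Screwdriver lying on the far part of the blue mat; leave alone.
- pulley: Yellow pulley, 48 mm diameter, 20 mm high, beyond the mat; leave alone.
- mouse: Grey computer mouse, 105 x 60 x 32 mm; leave alone.
- tip_box: Orange box with clear lid, 112 x 77 x 62 mm; leave alone.
- bottle: Amber bottle, 60 mm diameter, 130 mm high; leave alone.

How it is judged:
On the way, in this order (a step that is already met when the one before it is completed fails the run):
1. the fingers close on the bare shaft (contact force between the fingers and drive above 3 N and horizontal distance between the grasp point and shaft_top below 0.012 m and z of the grasp point in the frame of drive below 0.135 m and horizontal distance between collar and shaft_top above 0.06 m), for 0.2 s.
2. the collar is over the shaft and down past its end (horizontal distance between collar and shaft_top below 0.006 m and z of collar in the frame of drive below 0.1 m), for 0.1 s.
At the end, for the whole second after the job is handed in: Collar on the shaft (axis within 4 mm, tilt under 0.1 rad), set-screw pointing to the red mark within 0.22 rad, spring plate at least 5.5 of its 8 mm down (collar underside 58 to 66 mm up), fingers still gripping the collar (over 2 N), for the last second (horizontal distance between collar and shaft_top below 0.004 m and z of collar in the frame of drive between 0.058 and 0.066 m and angle between collar's own z axis and vertical below 0.1 rad and angle between the x axis of collar and the x axis of drive, either way round below 0.22 rad and x of set_screw in the frame of drive above 0.025 m and value of joint spring_plate above 0.0055 m and contact force between the fingers and collar above 2 N); the arm keeps its last pose, push and grip.
It fails at once if the screwdriver is pushed away (over 30 mm) (distance of driver from where it was at the start of the episode above 0.03 m).
It fails at once if the yellow pulley is pushed away (over 30 mm) (distance of pulley from where it was at the start of the episode above 0.03 m).
It fails at once if the mouse is pushed away (over 30 mm) (distance of mouse from where it was at the start of the episode above 0.03 m).
It fails at once if the tip box is pushed away (over 30 mm) (distance of tip_box from where it was at the start of the episode above 0.03 m).
It fails at once if the bottle is pushed away (over 30 mm) (distance of bottle from where it was at the start of the episode above 0.03 m).
It also fails if it takes over 72 s, if anything falls off the work surface, if the arm or the gripper's body presses on something with over 40 N, if the wrist force passes 120 N, or if a joint passes its speed limit or range.

## Working session

There is one attempt and no reset: what is moved stays moved. The work goes in short steps, Python scripts to look and compute and a tool call to move; the robot and the scene stay as the last step left them, time stands still between calls to the robot, and variables do not carry over. Pictures are saved under pics/ and viewed, at most 10 in all, crops included, and the job is handed in when it is done.

```bash
ls; mkdir -p pics; python3 - <<'E'
from bench import env, read_camera
import cv2
for n in ("top","side"):
    c=read_camera(n); cv2.imwrite(f"pics/{n}0.png",c["color"][:,:,::-1]); print(n,c["mtx"],c["R"],c["t"])
s=env.read_state(); print(s)
E
```

```text
bench.py
pics
top [[467.7851517    0.         251.43357145]
 [  0.         467.7851517  192.44277288]
 [  0.           0.           1.        ]] [[ 0.01362178 -0.99990604 -0.00153319]
 [-0.98282786 -0.0131069  -0.1840587 ]
 [ 0.18402131  0.00401407 -0.98291406]] [0.03022189 0.61193635 1.58971082]
side [[460.12832038   0.         254.48136832]
 [  0.         460.12832038 193.75516819]
 [  0.           0.           1.        ]] [[ 0.99022111 -0.13800779  0.020396  ]
 [-0.0578229  -0.53906883 -0.84027454]
 [ 0.12695928  0.83087824 -0.54177735]] [-0.61031101  0.12302183  1.28592676]
{'t': 0.1, 'joint_pos': array([ 1.11030652,  0.60004746, -0.00252701,  1.60000867,  0.00174316,
        0.94287666, -0.07982839]), 'qd': array([ 0.0014141 , -0.00149114, -0.00029063, -0.00201203, -0.0012038 ,
        0.00029397, -0.00027893]), 'tau': array([ 4.59044793e-03, -7.66556811e+01,  1.50186706e+00, -2.52937281e+01,
       -5.23859833e-02,  1.36315057e-02, -5.48383568e-06]), 'position': array([ 0.27130848, -0.67188282,  0.21785956]), 'tool_rot': array([-6.46783166e-04,  9.81645993e-01,  1.90711028e-01, -1.71027007e-04]), 'contact_force': array([ 0.81496974, -0.16395339,  0.14031352]), 'wrist_torque': array([ 0.0514152 , -0.03252799, -0.02361786]), 'gripper_force': 0.0, 'grip_width': 0.9995495715406015}
```

View pics/top0.png

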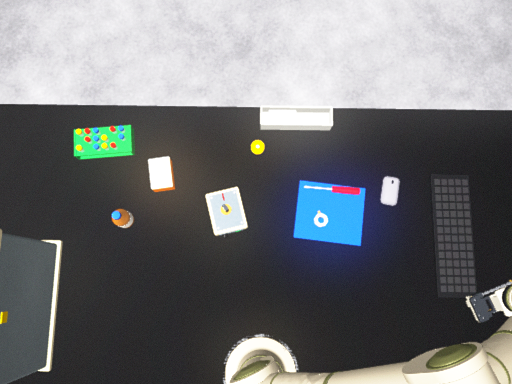

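View pics/side0.png

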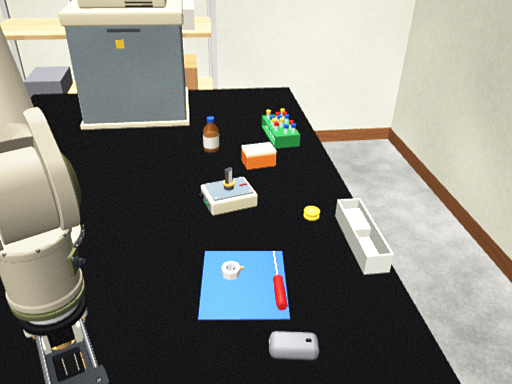

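The top view shows the drive at about (227,211) with the red mark near (223,197), and the collar at (320,219) on the mat. In the side view the shaft is at about (228,178) and the collar at (231,270). I'll enlarge both areas in one picture.

```bash
python3 - <<'E'
import cv2,numpy as np
t=cv2.imread("pics/top0.png");s=cv2.imread("pics/side0.png")
z=lambda im,x,y,w,h:cv2.resize(im[y:y+h,x:x+w],(400,300),interpolation=cv2.INTER_CUBIC)
cv2.imwrite("pics/crops0.png",np.vstack([np.hstack([z(t,187,181,80,60),z(t,300,204,40,30)]),np.hstack([z(s,190,155,80,60),z(s,211,255,40,30)])]))
E
```

```text
(no output)
```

View pics/crops0.png

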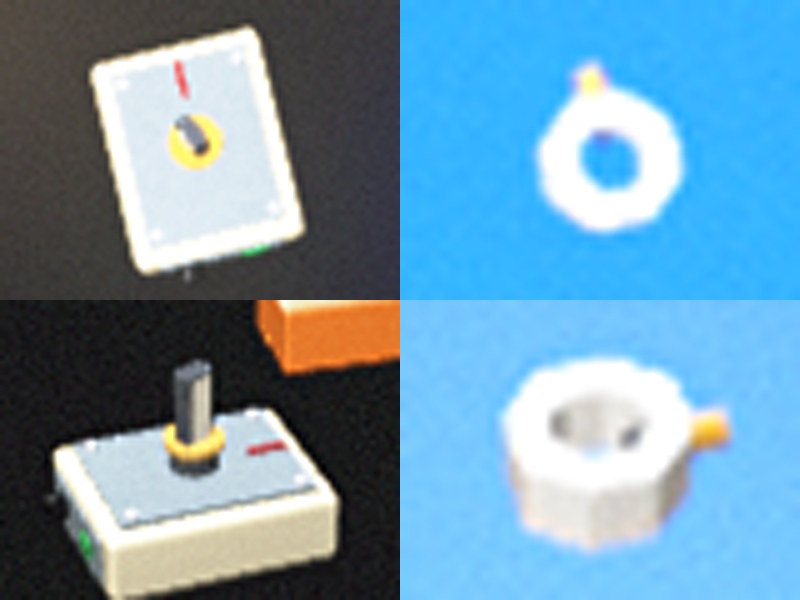

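The crops show the red mark up and slightly left of the shaft in the top view. The shaft's flats run from upper left to lower right, and the pale face points to +x,-y, about -57°. The brass screw head on the collar points mostly toward +x. Next I measure.

```bash
cat >loc.py <<'E'
from bench import env, read_camera
import cv2,numpy as np
from scipy.optimize import least_squares
def cam(n): return read_camera(n)
def ray(c,uv,z):
    uv=np.atleast_2d(uv).astype(float); d=np.c_[uv,np.ones(len(uv))]@np.linalg.inv(c["mtx"]).T@c["R"]
    o=-c["R"].T@c["t"]; return o+d*((z-o[2])/d[:,2])[:,None]
def proj(c,X): p=c["mtx"]@(c["R"]@X+c["t"]); return p[:2]/p[2]
def tri(a,ua,b,ub):
    return least_squares(lambda X:np.r_[proj(a,X)-ua,proj(b,X)-ub],[.6,0,.05]).x
def mask(c,lo,hi,box):
    m=cv2.inRange(cv2.cvtColor(c["color"],cv2.COLOR_RGB2HSV),lo,hi); o=np.zeros_like(m); x,y,w,h=box; o[y:y+h,x:x+w]=m[y:y+h,x:x+w]; return o
def cen(m): p=cv2.findNonZero(m)[:,0].astype(float); return p.mean(0),len(p)
def big(m): return max(cv2.findContours(m,cv2.RETR_EXTERNAL,cv2.CHAIN_APPROX_NONE)[0],key=cv2.contourArea)
E
python3 - <<'E'
from loc import *
t=cam("top");s=cam("side")
deg=np.degrees
# drive outline
m=mask(t,(0,0,110),(180,255,255),(187,181,80,60)); c=big(cv2.morphologyEx(m,cv2.MORPH_CLOSE,np.ones((5,5))))
for z in (.05,):
    P=ray(t,c[:,0],z)[:,:2]; r=cv2.minAreaRect((P*1000).astype(np.float32)); print("outline",z,r)
redT=cen(mask(t,(170,90,60),(180,255,255),(187,181,80,60))); redS=cen(mask(s,(170,90,40),(180,255,255),(225,200-25,40,25)))
print(redT,redS); 
R=[ray(t,redT[0],.053)[0],ray(s,redS[0],.053)[0]]; print("mark",R,"tri",tri(t,redT[0],s,redS[0]))
bT=mask(t,(18,120,100),(35,255,255),(215,200,25,25)); bS=mask(s,(14,120,100),(35,255,255),(218,180,25,20))
for n,cc,b in(("T",t,bT),("S",s,bS)):
    h=cv2.convexHull(cv2.findNonZero(b)); P=ray(cc,h[:,0],.07)[:,:2]; print("ring",n,len(cv2.findNonZero(b)),cv2.minEnclosingCircle((P*1000).astype(np.float32)))
# collar
m=mask(t,(0,0,215),(180,75,255),(300,204,40,30)); c=big(m); P=ray(t,c[:,0],.024)[:,:2]*1000; print("collarT",cv2.minEnclosingCircle(P.astype(np.float32)),P.mean(0))
h=mask(t,(80,100,100),(125,255,255),(314,213,14,14)); 
n,l,st,ce=cv2.connectedComponentsWithStats(h); print("bore comps",st.tolist(),ce.tolist())
m2=mask(s,(0,0,200),(180,60,255),(211,255,40,30)); c=big(m2); P=ray(s,c[:,0],.024)[:,:2]*1000; print("collarS",cv2.minAreaRect(P.astype(np.float32)))
yT=mask(t,(12,60,120),(35,255,255),(310,205,20,20)); yS=mask(s,(8,90,100),(35,255,255),(230,258,20,20))
a,b=cen(yT),cen(yS);print("head",a,b,ray(t,a[0],.013),ray(s,b[0],.013),tri(t,a[0],s,b[0]))
E
```

```text
outline 0.05 ((543.5096435546875, 125.9991455078125), (163.553466796875, 123.3829574584961), 14.580479621887207)
(array([222.5, 197. ]), 4) (array([242.22222222, 184.22222222]), 9)
mark [array([0.59450211, 0.14015853, 0.053     ]), array([0.59545623, 0.13733609, 0.053     ])] tri [0.59538602 0.14028648 0.05109662]
ring T 39 ((549.3324584960938, 127.2696762084961), 16.336872100830078)
ring S 39 ((546.38623046875, 122.29955291748047), 21.738786697387695)
collarT ((528.0243530273438, -207.1706085205078), 29.403392791748047) [ 527.57767351 -206.6960444 ]
bore comps [[0, 0, 512, 384, 196543], [314, 213, 3, 5, 10], [323, 213, 5, 4, 11], [318, 217, 6, 6, 26], [314, 223, 4, 4, 9], [324, 223, 4, 4, 9]] [[255.47850088784642, 191.490778099449], [314.7, 214.4], [325.72727272727275, 213.9090909090909], [320.5, 219.69230769230768], [315.0, 225.11111111111111], [326.1111111111111, 225.0]]
collarS ((522.5924682617188, -218.054931640625), (64.98690032958984, 51.480587005615234), 60.074195861816406)
head (array([318.66666667, 211.66666667]), 3) (array([241.25, 268.  ]), 8) [[ 0.55275038 -0.20343685  0.013     ]] [[ 0.55333622 -0.20440026  0.013     ]] [ 0.55324718 -0.20355439  0.01220568]
```

```bash
cat >go.py <<'E'
import sys,numpy as np
from bench import env, read_camera
from scipy.spatial.transform import Rotation as Ro
# target x y z yangle(deg, mod 180)
x,y,z,a=map(float,sys.argv[1:5]); s=env.read_state(); q=s["tool_rot"]
M=Ro.from_quat(q,scalar_first=True).as_matrix(); d=np.array([x,y,z])-s["position"]
cur=np.degrees(np.arctan2(M[1,1],M[0,1])); da=(a-cur+90)%180-90
print("t",s["t"],"pos",s["position"].round(4),"yang",round(cur,2),"q7",s["joint_pos"][6].round(3),"tilt xy",M[:2,2].round(4))
print("tool d",(M.T@d).round(4),"len",np.linalg.norm(d).round(3),"then rz",np.radians(-da).round(4),"or",np.radians(-da+np.sign(da)*180).round(3))
print("F",s["contact_force"].round(2),"T",s["wrist_torque"].round(3),"w(mm)",(s["grip_width"]*93).round(2),"gf",s["gripper_force"])
E
python3 go.py .5475 .127 .20 -57; python3 - <<'E'
from loc import *
t=cam("top")
for p in ([320.5,219.69],): print(ray(t,p,.013),ray(t,p,.024))
# side: shaft dark/pale columns
s=cam("side"); print(proj(s,np.array([.5475,.127,.118])),proj(t,np.array([.5475,.127,.118])))
g=cv2.cvtColor(s["color"],cv2.COLOR_RGB2GRAY)
for r in range(166,182): print(r,g[r,220:240])
g=cv2.cvtColor(t["color"],cv2.COLOR_RGB2GRAY)
for r in range(200,218): print(r,g[r,216:236])
E
```

```text
t 0.2 pos [ 0.2713 -0.672   0.2181] yang -68.01 q7 -0.08 tilt xy [-0.0005  0.0008]
tool d [ 0.5553 -0.6374  0.0186] len 0.846 then rz -0.1921 or 2.95
[[ 0.52386867 -0.2096182   0.013     ]] [[ 0.52244328 -0.2080202   0.024     ]]
[227.05037538 168.64119625] [224.85451571 207.42822102]
166 [25 26 21 30 30 22 22 15 25 26 26 20 21 27 25 23 24 32 24 27]
167 [ 29  21  24  23  15  24  22  44  69 116  77  70  27  19  20  25  25  26
  27  24]
168 [ 26  30  22  19  28  59  70 111 114 130 122 159  49  17  20  26  21  27
  27  22]
169 [ 25  27  18  18  43 115 119 130 126 123 111 122  36  22  18  28  24  27
  25  25]
170 [ 20  21  15  21  40 103 113 118 115 102 125 175  52  19  26  28  27  24
  27  25]
171 [ 24  23  26  28  42  82  85  88 103 171 180 201  61  15  24  27  26  25
  25  22]
172 [ 17  32  22  26  46  78  75  72 115 195 201 195  59  10  20  25  27  27
  32  16]
173 [ 27  25  24  17  32  76  75  73 128 189 195 196  54  17  27  24  21  26
  24  27]
174 [ 18  28  24  22  33  74  73  71 127 195 197 193  56  22  23  25  24  30
  26  24]
175 [ 30  21  26  23  33  71  77  72 122 196 197 198
[... 1793 characters left out ...]
32 233 233 236 241 239 231 231 232 239 235 230 228 230 232
 232 233]
215 [234 233 234 232 232 233 233 233 233 235 233 232 232 230 230 229 232 232
 231 232]
216 [235 235 234 233 232 233 232 232 232 232 232 232 232 231 229 232 232 231
 233 231]
217 [234 235 234 233 235 235 234 233 233 233 231 231 230 233 231 231 232 232
 231 230]Traceback (most recent call last):
  File "go.py", line 10, in <module>
    print("F",s["contact_force"].round(2),"T",s["wrist_torque"].round(3),"w(mm)",(s["grip_width"]*93).round(2),"gf",s["gripper_force"])
                                                                                 ^^^^^^^^^^^^^^^^^^^^^^^^^^
AttributeError: 'float' object has no attribute 'round'
```

The rows are not in the units I measure in: shifts go in shares of 0.8 m and turns go in shares of pi rad. I convert before sending: -0.0455 m / 0.8 = -0.0569, 0.0397 m / 0.8 = 0.0496, -0.1 rad / 3.1416 = -0.0318.

```bash
sed -i 's/(s\["grip_width"\]\*93).round(2)/round(s["grip_width"]*93,2)/' go.py
```

>>> move_tool([
  {"sx":0.0496,"sy":-0.0569,"aperture":1},
  {"sx":0.0496,"sy":-0.0569,"aperture":1},
  {"sx":0.0496,"sy":-0.0569,"aperture":1},
  {"sx":0.0496,"sy":-0.0569,"aperture":1},
  {"sx":0.0496,"sy":-0.0569,"aperture":1},
  {"sx":0.0496,"sy":-0.0569,"aperture":1},
  {"sx":0.0496,"sy":-0.0569,"aperture":1},
  {"sx":0.0496,"sy":-0.0569,"aperture":1},
  {"sx":0.0496,"sy":-0.0569,"aperture":1},
  {"sx":0.0496,"sy":-0.0569,"aperture":1},
  {"sx":0.0496,"sy":-0.0569,"aperture":1},
  {"sx":0.0496,"sy":-0.0569,"aperture":1},
  {"sx":0.0496,"sy":-0.0569,"aperture":1},
  {"sx":0.0496,"sy":-0.0569,"aperture":1},
  {"rz":-0.0318,"aperture":1},
  {"rz":-0.0286,"aperture":1},
  {"aperture":1},
])

```text
t: 2.42
position: [0.5483, 0.1266, 0.2186]
tool_rot: [-0.0, 0.959, 0.283, -0.0]
contact_force: [0.6, -0.2, -0.3]
grip_width: 1.001
gripper_force: 0.0
```

```bash
python3 go.py .5495 .127 .085 -57
```

```text
t 2.425 pos [0.5483 0.1266 0.2186] yang -57.15 q7 -1.429 tilt xy [-0.0001  0.0001]
tool d [0.0013 0.0003 0.1336] len 0.134 then rz -0.0026 or 3.139
F [ 0.61 -0.19 -0.27] T [-0.081  0.046 -0.054] w(mm) 93.12 gf 0.0
```

In the tool's units: 0.045 m / 0.8 = 0.0563, 0.043 m / 0.8 = 0.0538.

>>> move_tool([
  {"sx":0.0016,"sz":0.0563,"aperture":1},
  {"sz":0.0563,"aperture":1},
  {"sz":0.0538,"aperture":1},
  {"aperture":1},
  {"aperture":0},
  {"aperture":0},
  {"aperture":0},
  {"aperture":0},
  {"aperture":0},
  {"aperture":0},
  {"aperture":0},
  {"aperture":0},
], squeeze=6)

```text
t: 3.92
position: [0.5494, 0.1272, 0.0855]
tool_rot: [0.0, 0.959, 0.283, -0.0]
contact_force: [2.4, -2.7, -0.2]
grip_width: 0.185
gripper_force: 2.7
```

```bash
python3 go.py .5495 .127 .085 -57
```

```text
t 3.925 pos [0.5494 0.1272 0.0855] yang -57.12 q7 -1.487 tilt xy [-0.0001 -0.0001]
tool d [-0.      0.0002  0.0005] len 0.001 then rz -0.0021 or 3.139
F [ 2.37 -2.69 -0.25] T [-0.852 -0.548  0.075] w(mm) 17.22 gf 2.6922800252214074
```

>>> move_tool([
  {"aperture":0},
  {"aperture":0},
  {"aperture":0},
  {"aperture":0},
], squeeze=12)

```text
t: 4.42
position: [0.5501, 0.126, 0.0856]
tool_rot: [0.001, 0.959, 0.283, 0.0]
contact_force: [3.1, -4.4, -1.8]
grip_width: 0.153
gripper_force: 11.7
```

```bash
python3 go.py .5495 .127 .085 -57
```

```text
t 4.425 pos [0.5501 0.126  0.0856] yang -57.18 q7 -1.487 tilt xy [ 0.0008 -0.0011]
tool d [ 0.     -0.0012  0.0006] len 0.001 then rz -0.0031 or 3.139
F [ 3.12 -4.42 -1.81] T [-0.945 -0.689  0.118] w(mm) 14.27 gf 11.715848027961329
```

In the tool's units: 0.001 m / 0.8 = 0.0013, 0.0006 m / 0.8 = 0.0008.

>>> move_tool([
  {"sy":0.0013,"aperture":0},
  {"sy":0.0008,"aperture":0},
  {"aperture":0},
  {"aperture":0},
], squeeze=30)

```text
t: 4.92
position: [0.55, 0.1259, 0.0855]
tool_rot: [0.0, 0.959, 0.283, -0.0]
contact_force: [-0.0, -2.5, -0.6]
grip_width: 0.142
gripper_force: 28.7
```

```bash
python3 go.py .5495 .127 .085 -57
```

```text
t 4.925 pos [0.55   0.1259 0.0855] yang -57.11 q7 -1.484 tilt xy [-0.0004 -0.0001]
tool d [ 0.0002 -0.0012  0.0005] len 0.001 then rz -0.002 or 3.14
F [-0.04 -2.48 -0.62] T [-0.417 -0.021  0.096] w(mm) 13.24 gf 28.728493958478794
```

In the tool's units: -0.157 rad / 3.1416 = -0.05.

>>> move_tool([
  {"rz":-0.05,"aperture":0},
  {"rz":-0.05,"aperture":0},
  {"rz":-0.05,"aperture":0},
  {"rz":-0.05,"aperture":0},
  {"rz":-0.05,"aperture":0},
  {"rz":-0.05,"aperture":0},
  {"rz":-0.05,"aperture":0},
  {"rz":-0.05,"aperture":0},
  {"aperture":0},
  {"aperture":0},
], squeeze=30)

```text
t: 6.18
position: [0.5519, 0.1251, 0.0855]
tool_rot: [0.001, 0.61, 0.792, 0.001]
contact_force: [6.6, -2.9, -5.2]
grip_width: 0.14
gripper_force: 29.9
```

```bash
python3 go.py .5500 .126 .085 15
```

```text
t 6.175 pos [0.5519 0.1251 0.0855] yang 14.78 q7 -0.6 tilt xy [ 0.002 -0.   ]
tool d [ 0.0013 -0.0016  0.0005] len 0.002 then rz -0.0039 or 3.138
F [ 6.63 -2.86 -5.22] T [-0.792 -1.404  0.172] w(mm) 13.01 gf 29.944559633731842
```

In the tool's units: 0.002 m / 0.8 = 0.0025.

>>> move_tool([
  {"sy":0.0025,"aperture":0},
  {"aperture":0},
  {"aperture":0},
], squeeze=30)

```text
t: 6.55
position: [0.5519, 0.1251, 0.0855]
tool_rot: [0.0, 0.61, 0.792, -0.001]
contact_force: [0.1, -5.4, 0.3]
grip_width: 0.14
gripper_force: 29.9
```

```bash
python3 go.py .5500 .126 .085 15
```

```text
t 6.55 pos [0.5519 0.1251 0.0855] yang 14.8 q7 -0.598 tilt xy [-0.0009 -0.0019]
tool d [ 0.0013 -0.0016  0.0005] len 0.002 then rz -0.0035 or 3.138
F [ 0.13 -5.43  0.25] T [-1.173 -0.322  0.128] w(mm) 13.0 gf 29.935632348060608
```

>>> move_tool([
  {"aperture":1},
  {"aperture":1},
  {"aperture":1},
  {"aperture":1},
])

```text
t: 7.05
position: [0.5522, 0.1267, 0.0856]
tool_rot: [-0.0, 0.61, 0.793, 0.0]
contact_force: [1.0, -0.7, 0.5]
grip_width: 0.521
gripper_force: 0.0
```

```bash
python3 go.py .5500 .126 .085 15
```

```text
t 7.05 pos [0.5522 0.1267 0.0856] yang 14.85 q7 -0.598 tilt xy [0.     0.0002]
tool d [-0.0001 -0.0023  0.0006] len 0.002 then rz -0.0025 or 3.139
F [ 0.98 -0.7   0.52] T [-0.07  -0.142  0.014] w(mm) 48.41 gf 0.0
```

In the tool's units: -0.055 m / 0.8 = -0.0688, -0.187 rad / 3.1416 = -0.0595.

>>> move_tool([
  {"sz":-0.0688,"aperture":1},
  {"sz":-0.0688,"aperture":1},
  {"rz":-0.0595,"aperture":1},
  {"rz":-0.0595,"aperture":1},
  {"rz":-0.0595,"aperture":1},
  {"rz":-0.0595,"aperture":1},
  {"rz":-0.0595,"aperture":1},
  {"rz":-0.0595,"aperture":1},
  {"rz":-0.0595,"aperture":1},
  {"rz":-0.0595,"aperture":1},
  {"aperture":1},
])

```text
t: 8.43
position: [0.5521, 0.1262, 0.1953]
tool_rot: [-0.0, -0.091, 0.996, 0.0]
contact_force: [-0.2, -0.3, 0.3]
grip_width: 1.002
gripper_force: 0.0
```

```bash
python3 go.py .5255 -.209 .1 101
python3 - <<'E'
from loc import *
t=cam("top")
# collar outline without head, bore
m=mask(t,(0,0,200),(180,110,255),(300,204,40,30)); m=cv2.morphologyEx(m,cv2.MORPH_CLOSE,np.ones((7,7))); m=cv2.morphologyEx(m,cv2.MORPH_OPEN,cv2.getStructuringElement(cv2.MORPH_ELLIPSE,(7,7)))
c=big(m); print(cv2.minEnclosingCircle(c),cv2.contourArea(c)); M=cv2.moments(c); u=[M["m10"]/M["m00"],M["m01"]/M["m00"]]; print(u,ray(t,u,.02))
E
```

```text
t 8.425 pos [0.5521 0.1262 0.1953] yang 100.47 q7 0.754 tilt xy [-0.0008  0.0006]
tool d [ 0.087  -0.3249  0.0951] len 0.35 then rz -0.0093 or 3.132
F [-0.18 -0.32  0.35] T [ 0.036 -0.154  0.042] w(mm) 93.14 gf 0.0
((319.0, 219.5), 22.209331512451172) 605.5
[314.0580787228186, 223.24167354803188] [[ 0.50994233 -0.18553301  0.02      ]]
```

In the tool's units: -0.0541 m / 0.8 = -0.0676, 0.045 m / 0.8 = 0.0563.

>>> move_tool([
  {"sx":0.0181,"sy":-0.0676,"aperture":1},
  {"sx":0.0181,"sy":-0.0676,"aperture":1},
  {"sx":0.0181,"sy":-0.0676,"aperture":1},
  {"sx":0.0181,"sy":-0.0676,"aperture":1},
  {"sx":0.0181,"sy":-0.0676,"aperture":1},
  {"sx":0.0181,"sy":-0.0676,"aperture":1},
  {"sz":0.0563,"aperture":1},
  {"aperture":1},
])

```text
t: 9.48
position: [0.5242, -0.2091, 0.1487]
tool_rot: [-0.002, -0.09, 0.996, 0.001]
contact_force: [-0.5, 0.2, -0.2]
grip_width: 0.999
gripper_force: 0.0
```

```bash
python3 go.py .5255 -.209 .007 101
python3 - <<'E'
from loc import *
c0=cv2.imread("pics/top0.png")[:,:,::-1].copy(); t=cam("top"); t["color"]=c0
m=mask(t,(0,0,215),(180,75,255),(300,204,40,30)); c=big(m); o=np.zeros_like(m); cv2.drawContours(o,[c],-1,255,-1)
o=cv2.morphologyEx(o,cv2.MORPH_OPEN,cv2.getStructuringElement(cv2.MORPH_ELLIPSE,(9,9)))
u,n=cen(o); print(u,n,ray(t,u,.024),ray(t,u,.02))
s=cam("side"); cv2.imwrite("pics/s1.png",cv2.resize(s["color"][210:330,150:310,::-1],(800,600),interpolation=cv2.INTER_CUBIC))
E
```

```text
t 9.475 pos [ 0.5242 -0.2091  0.1487] yang 100.32 q7 1.265 tilt xy [-0.0043  0.0013]
tool d [-0.0018 -0.0005  0.1417] len 0.142 then rz -0.0119 or 3.13
F [-0.48  0.23 -0.18] T [ 0.072 -0.129  0.046] w(mm) 92.89 gf 0.0
[320.45945946 219.62837838] 148 [[ 0.52266167 -0.20787924  0.024     ]] [[ 0.52318052 -0.20845999  0.02      ]]
```

View pics/s1.png

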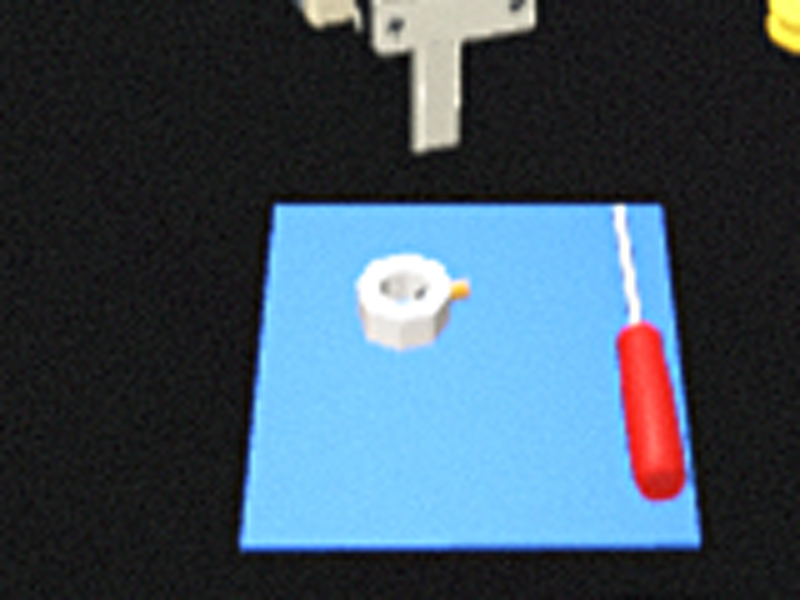

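The side view shows the open gripper above and behind the collar, with the collar's bore at about (231,267) in full-image pixels. The screwdriver lies well clear to the right. I'll check the calibration bias against the shaft position I felt.

```bash
python3 - <<'E'
from loc import *
s=cam("side");t=cam("top")
print(ray(s,[231,267.2],.024),ray(s,[228,168.7],.118),ray(t,[225,206.6],.118),tri(t,[225,206.6],s,[228,168.7]),tri(t,[320.46,219.63],s,[231,267.2]))
E
```

```text
[[ 0.52646698 -0.21056859  0.024     ]] [[0.55033129 0.12634657 0.118     ]] [[0.55032693 0.12657794 0.118     ]] [0.55035007 0.12658633 0.11786246] [ 0.52543741 -0.20821432  0.02171205]
```

In the tool's units: 0.045 m / 0.8 = 0.0563, -0.0018 m / 0.8 = -0.0023, -0.012 rad / 3.1416 = -0.0038.

>>> move_tool([
  {"rz":-0.0038,"sx":-0.0023,"sz":0.0563,"aperture":1},
  {"sz":0.0563,"aperture":1},
  {"sz":0.05,"aperture":1},
  {"sz":0.0175,"aperture":1},
  {"aperture":1},
  {"aperture":0},
  {"aperture":0},
  {"aperture":0},
  {"aperture":0},
  {"aperture":0},
  {"aperture":0},
  {"aperture":0},
], squeeze=30)

```text
t: 11.18
position: [0.5279, -0.2084, 0.0066]
tool_rot: [-0.0, -0.098, 0.995, -0.0]
contact_force: [-0.8, -0.5, 1.9]
grip_width: 0.472
gripper_force: 30.0
```

```bash
python3 go.py .5255 -.209 .0045 101
```

```text
t 11.175 pos [ 0.5279 -0.2084  0.0066] yang 101.24 q7 1.042 tilt xy [-0.0001 -0.0003]
tool d [ 0.0024 -0.0001  0.0021] len 0.003 then rz 0.0042 or -3.137
F [-0.75 -0.52  1.94] T [-0.072 -0.057 -0.019] w(mm) 43.86 gf 30.00021773739718
```

In the tool's units: -0.045 m / 0.8 = -0.0563, -0.04 m / 0.8 = -0.05, -0.066 rad / 3.1416 = -0.021.

>>> move_tool([
  {"sz":-0.0375,"aperture":0},
  {"sz":-0.0563,"aperture":0},
  {"sz":-0.0563,"aperture":0},
  {"rz":-0.021,"sz":-0.05,"aperture":0},
  {"aperture":0},
], squeeze=40)

```text
t: 11.8
position: [0.5291, -0.2084, 0.1689]
tool_rot: [0.002, -0.131, 0.991, -0.001]
contact_force: [0.7, 0.1, -2.0]
grip_width: 0.469
gripper_force: 40.0
```

```bash
python3 go.py .5537 .1274 .16 105
```

```text
t 11.8 pos [ 0.5291 -0.2084  0.1689] yang 105.02 q7 1.362 tilt xy [ 0.0037 -0.0013]
tool d [-0.1108  0.318   0.0086] len 0.337 then rz 0.0004 or -3.141
F [ 0.69  0.06 -2.03] T [ 0.06  -0.168  0.082] w(mm) 43.61 gf 39.99895749846473
```

In the tool's units: 0.053 m / 0.8 = 0.0663, -0.0185 m / 0.8 = -0.0231.

>>> move_tool([
  {"sx":-0.0231,"sy":0.0663,"aperture":0},
  {"sx":-0.0231,"sy":0.0663,"aperture":0},
  {"sx":-0.0231,"sy":0.0663,"aperture":0},
  {"sx":-0.0231,"sy":0.0663,"aperture":0},
  {"sx":-0.0231,"sy":0.0663,"aperture":0},
  {"sx":-0.0231,"sy":0.0663,"aperture":0},
  {"aperture":0},
  {"aperture":0},
])

```text
t: 12.8
position: [0.5519, 0.127, 0.1653]
tool_rot: [-0.001, -0.131, 0.991, -0.0]
contact_force: [-0.9, 0.3, -1.8]
grip_width: 0.469
gripper_force: 40.0
```

```bash
python3 go.py .5537 .1274 .16 105
python3 - <<'E'
from loc import *
s=cam("side"); cv2.imwrite("pics/s2.png",cv2.resize(s["color"][130:220,170:290,::-1],(800,600),interpolation=cv2.INTER_CUBIC))
g=cv2.cvtColor(s["color"],cv2.COLOR_RGB2HSV)
z=env.read_state()["position"]; print(z,proj(s,z),proj(s,np.array([.5514,.1268,.118])))
E
```

```text
t 12.8 pos [0.5519 0.127  0.1653] yang 105.05 q7 0.784 tilt xy [-0.002  -0.0013]
tool d [-0.0018 -0.0001  0.0053] len 0.006 then rz 0.0008 or -3.141
F [-0.93  0.27 -1.84] T [ 0.027 -0.144 -0.037] w(mm) 43.58 gf 39.99936671694741
[0.55215509 0.12614864 0.16539394] [228.44495597 154.86926029] [228.33757356 168.60835325]
```

View pics/s2.png

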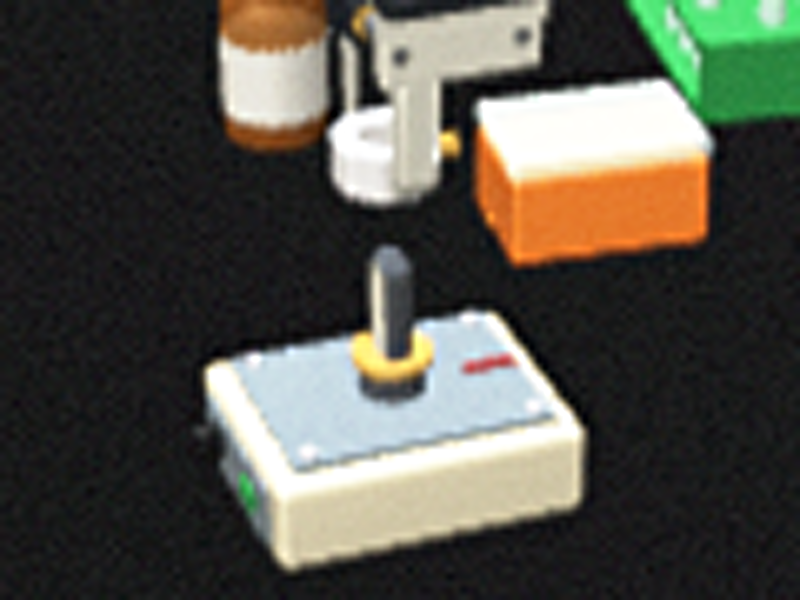

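The collar is held level over the shaft, edges about x=329 to 441 in the crop, with the screw head pointing the same way as the red mark. The pale flat now faces away from the camera to -x, so it lines up with the mark. Next I measure the collar's offset.

```bash
python3 - <<'E'
from loc import *
s=cam("side"); g=s["color"].mean(2)
for r in range(150,158): print(r,g[r,216:240].astype(int))
for r in range(172,178): print(r,g[r,222:236].astype(int))
for z in (.170,.175,.18): print(z,proj(s,np.array([.5514,.1268,z])),proj(s,np.array([.5524,.1268,z])))
E
```

```text
150 [ 53  44  23 111 255 255 255 247 198 203 202 204 210 183 217 188 188 190
 190 199 200 195 159  39]
151 [ 35  33  16  89 255 255 255 255 255 240 222 221 214 187 217 191 191 186
 191 196 185 183 165  40]
152 [ 26  23  17  77 226 255 255 255 255 255 255 255 247 194 214 191 185 191
 186 195 149 138 137  35]
153 [ 16  17  19  86 214 236 249 248 250 254 255 255 241 196 214 189 185 192
 190 210  92  69  66  21]
154 [ 24  25  20  81 212 223 235 233 234 239 243 239 212 188 208 189 193 191
 192 217  52  20  21  20]
155 [ 26  17  18  87 211 219 236 232 233 231 232 225 198 188 213 193 188 186
 194 223  57   9  25  22]
156 [ 18  20  13  68 214 221 240 234 232 235 233 225 200 186 209 192 193 191
 206 247  73  17  15  27]
157 [ 29  27  20  45 156 223 245 237 234 235 233 225 200 194 211 194 181 171
 171 180  49  11  27  27]
172 [ 16  24  25 101 228 147  80  68  58  54  27  20  19  25]
173 [ 27  25  19  99 227 148  79  63  66  57  26  22  24  29]
174 [ 21  26  25 105 229 149  79  68  66  58  30  20  25  20]
175 [ 24  17  21  95 228 150  80  67  67  54  17  21  19  23]
176 [ 22  26  17  76 224 151  81  73  67  57  20  20  16   9]
177 [ 21  25  12  68 223 152  82  67  63  45  32  38  52  52]
0.17 [228.15606008 153.40703583] [228.49124368 153.39134665]
0.175 [228.13821243 151.91233819] [228.47406209 151.89675678]
0.18 [228.12029388 150.41170264] [228.45681226 150.39622997]
```

In the tool's units: 0.02 m / 0.8 = 0.025, -0.0017 m / 0.8 = -0.0021.

>>> move_tool([
  {"sx":-0.0021,"sz":0.025,"aperture":0},
  {"sz":0.0188,"aperture":0},
  {"aperture":0},
  {"aperture":0},
], squeeze=45)

```text
t: 13.4
position: [0.5542, 0.1281, 0.1315]
tool_rot: [-0.0, -0.131, 0.991, 0.0]
contact_force: [0.1, 0.6, -2.5]
grip_width: 0.47
gripper_force: 45.0
```

```bash
python3 go.py .5537 .1274 .12 105
```

```text
t 13.4 pos [0.5542 0.1281 0.1315] yang 105.03 q7 0.735 tilt xy [-0.0004  0.0002]
tool d [ 0.0007 -0.0006  0.0115] len 0.012 then rz 0.0005 or -3.141
F [ 0.1   0.59 -2.48] T [ 0.171 -0.178 -0.041] w(mm) 43.72 gf 44.99943654052913
```

>>> move_tool([
  {"sz":0.005,"aperture":0},
  {"sz":0.005,"aperture":0},
  {"sz":0.005,"aperture":0},
  {"aperture":0},
])

```text
t: 13.9
position: [0.5541, 0.128, 0.1193]
tool_rot: [-0.0, -0.131, 0.991, -0.0]
contact_force: [0.5, -0.3, -0.7]
grip_width: 0.47
gripper_force: 45.0
```

```bash
python3 go.py .5537 .1274 .12 105
```

```text
t 13.9 pos [0.5541 0.128  0.1193] yang 105.03 q7 0.717 tilt xy [-0.0006 -0.0002]
tool d [ 0.0005 -0.0004 -0.0007] len 0.001 then rz 0.0005 or -3.141
F [ 0.51 -0.26 -0.73] T [ 0.026 -0.148 -0.044] w(mm) 43.67 gf 44.9993030866608
```

In the tool's units: 0.004 m / 0.8 = 0.005, 0.0004 m / 0.8 = 0.0005.

>>> move_tool([
  {"sx":0.0005,"sy":-0.0004,"sz":0.005,"aperture":0},
  {"sz":0.005,"aperture":0},
  {"aperture":0},
])

```text
t: 14.28
position: [0.5538, 0.1275, 0.1112]
tool_rot: [-0.0, -0.131, 0.991, -0.0]
contact_force: [0.2, 0.1, -2.3]
grip_width: 0.468
gripper_force: 45.0
```

```bash
python3 go.py .5537 .1274 .12 105
```

```text
t 14.275 pos [0.5538 0.1275 0.1112] yang 105.03 q7 0.705 tilt xy [-0.0006 -0.0002]
tool d [ 0.0001 -0.0001 -0.0088] len 0.009 then rz 0.0005 or -3.141
F [ 0.16  0.15 -2.3 ] T [ 0.102 -0.123  0.042] w(mm) 43.54 gf 44.99947684351355
```

>>> move_tool([
  {"sz":0.005,"aperture":0},
  {"sz":0.005,"aperture":0},
  {"aperture":0},
])

```text
t: 14.65
position: [0.5538, 0.1275, 0.1032]
tool_rot: [-0.0, -0.131, 0.991, -0.0]
contact_force: [-1.1, 0.2, -1.2]
grip_width: 0.472
gripper_force: 45.0
```

```bash
python3 go.py .5537 .1274 .12 105
```

```text
t 14.65 pos [0.5538 0.1275 0.1032] yang 105.03 q7 0.692 tilt xy [-0.0006 -0.0002]
tool d [ 0.0002 -0.0001 -0.0168] len 0.017 then rz 0.0005 or -3.141
F [-1.13  0.18 -1.19] T [ 0.104 -0.132  0.003] w(mm) 43.94 gf 44.99934132909402
```

In the tool's units: 0.006 m / 0.8 = 0.0075.

>>> move_tool([
  {"sz":0.0075,"aperture":0},
  {"sz":0.0075,"aperture":0},
  {"sz":0.0075,"aperture":0},
  {"sz":0.0075,"aperture":0},
  {"aperture":0},
  {"aperture":0},
])

```text
t: 15.4
position: [0.554, 0.1278, 0.0797]
tool_rot: [0.0, -0.131, 0.991, 0.0]
contact_force: [-0.0, -0.2, -1.6]
grip_width: 0.468
gripper_force: 45.0
```

```bash
python3 go.py .5537 .1274 .067 105
```

```text
t 15.4 pos [0.554  0.1278 0.0797] yang 105.03 q7 0.654 tilt xy [0.     0.0001]
tool d [ 0.0004 -0.0003  0.0127] len 0.013 then rz 0.0006 or -3.141
F [-0.04 -0.18 -1.6 ] T [ 0.015 -0.16   0.008] w(mm) 43.48 gf 44.99943232163787
```

>>> move_tool([
  {"sz":0.005,"aperture":0},
  {"sz":0.005,"aperture":0},
  {"sz":0.0025,"aperture":0},
  {"aperture":0},
  {"aperture":0},
])

```text
t: 16.02
position: [0.5542, 0.1277, 0.0698]
tool_rot: [0.0, -0.131, 0.991, -0.0]
contact_force: [-0.3, -1.0, 4.8]
grip_width: 0.467
gripper_force: 45.0
```

```bash
python3 go.py .5537 .1274 .067 105
```

```text
t 16.025 pos [0.5542 0.1277 0.0698] yang 105.02 q7 0.638 tilt xy [0.0005 0.    ]
tool d [ 0.0006 -0.0002  0.0028] len 0.003 then rz 0.0004 or -3.141
F [-0.26 -1.03  4.81] T [-0.126 -0.169  0.035] w(mm) 43.44 gf 45.00149001600221
```

In the tool's units: 0.002 m / 0.8 = 0.0025, 0.001 m / 0.8 = 0.0013.

>>> move_tool([
  {"sz":0.0025,"aperture":0},
  {"sz":0.0025,"aperture":0},
  {"sz":0.0013,"aperture":0},
  {"aperture":0},
  {"aperture":0},
  {"aperture":0},
], squeeze=55)

```text
t: 16.77
position: [0.5543, 0.1277, 0.0664]
tool_rot: [0.001, -0.131, 0.991, -0.001]
contact_force: [-4.1, -5.1, 25.7]
grip_width: 0.466
gripper_force: 55.0
```

```bash
python3 go.py .5537 .1274 .067 105
python3 - <<'E'
from loc import *
s=cam("side"); t=cam("top")
a=cv2.resize(s["color"][160:220,190:270,::-1],(400,300),interpolation=cv2.INTER_CUBIC); b=cv2.resize(t["color"][176:236,187:267,::-1],(400,300),interpolation=cv2.INTER_CUBIC)
cv2.imwrite("pics/s3.png",np.hstack([a,b]))
E
```

```text
t 16.775 pos [0.5543 0.1277 0.0664] yang 105.03 q7 0.629 tilt xy [ 0.0019 -0.001 ]
tool d [ 0.0007 -0.0002 -0.0006] len 0.001 then rz 0.0005 or -3.141
F [-4.14 -5.14 25.75] T [-0.841  0.915 -0.057] w(mm) 43.37 gf 55.00902174040675
```

View pics/s3.png

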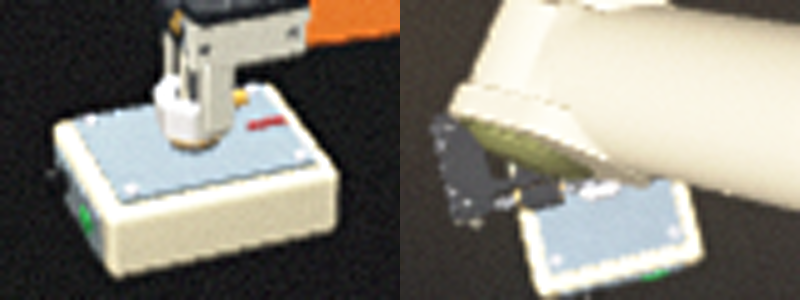

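The side view shows the collar seated on the spring plate, with the screw head pointing over the red mark. The force rise at the bottom matches the end stop. I'll ease off slightly, check that it is steady, and hand in.

In the tool's units: -0.001 m / 0.8 = -0.0013.

>>> move_tool([
  {"sz":-0.0013,"aperture":0},
  {"aperture":0},
  {"aperture":0},
  {"aperture":0},
  {"aperture":0},
], squeeze=55)

```text
t: 17.5
position: [0.5543, 0.1277, 0.0666]
tool_rot: [0.001, -0.131, 0.991, -0.0]
contact_force: [-1.8, -2.0, 13.7]
grip_width: 0.47
gripper_force: 55.0
```

```bash
python3 go.py .5537 .1274 .067 105; python3 -c "
from bench import env, read_camera
s=env.read_state(); print(s['position'],s['contact_force'])
if s['position'][2]<.0675 and s['contact_force'][2]>6: print(env.sign_off())"
```

```text
t 17.5 pos [0.5543 0.1277 0.0666] yang 105.02 q7 0.631 tilt xy [ 0.0012 -0.0004]
tool d [ 0.0006 -0.0002 -0.0004] len 0.001 then rz 0.0004 or -3.141
F [-1.81 -2.01 13.66] T [-0.459  0.276 -0.037] w(mm) 43.72 gf 55.00500511843711
[0.55426435 0.12772052 0.06656699] [-1.80837377 -2.00974526 13.66348436]
the job is handed in; nothing more can be done
None
```

The job is handed in, but no verdict was returned: the collar is on the shaft, pressed down to the spring plate's end stop (underside about 62 mm up), with its set-screw over the red mark and the fingers still gripping it at 55 N.

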